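# Let the stirrer down on its ratchet

### The arm

A 6-joint arm with a two-finger parallel gripper is mounted at the origin on the work surface. World frame = base frame: x ahead of the robot, y to its left, z up, the work surface at z = 0. Lengths are in m, angles in rad, forces in N, time in s.
With the tool pointing down it reaches from about 0.35 to 0.85 m from the base axis. Payload 8.1 kg.
Tool frame: the origin (TCP) lies on the mounting face of the last link; the fingertips stand 186 mm ahead of it and the grasp point (between the pads) lies 167 mm ahead of it; y points along the fingers, x is the direction in which the jaws open and shut, and the axes are right-handed (so a half turn about y gives the same grasp; the last joint's range is limited). The gripper opens to 93 mm and grips with 3 to 60 N. Pads are 15 mm wide; open, the fingers measure 128 mm over their backs; the gripper's body (75 mm by 188 mm) begins 65 mm behind the grasp point.
Start: joints at [1.17, 0.13, 1.488, -0, 1.523, -0.085], TCP at [0.186, 0.57, 0.405] pointing down, gripper open.
Joint ranges: [-2.96, 2.96], [-0.89, 2.26], [0.02, 2.5], [-1.34, 4.48], [0, 2.73], [-2.66, 2.66]. Speed limits (rad/s): [2.39, 2.39, 2.79, 3.14, 3.14, 3.14].

### API

Orientations are given as a rotation vector (axis times angle).
In Python, from plant import robot, imaging gives the robot as it stands.
- The arm moves only by the shell command python3 -m inch 'ROWS' [OPENING] [FORCE]. ROWS is JSON, a list of rows, each an object of numbers: "x", "y", "z": the shift along the tool's x, y, z in mm; "twist": the turn about the tool's y in rad. In form: [{"x": .., "y": .., "z": .., "twist": ..}, ...]. A call has 1 to 12 rows; each row shifts and turns the commanded pose from where the row before left it, along the tool's axes as they then stand; what a row does not reach is not made up. A row lasts 1/10 s, in which the tool goes at most 50 mm and 8.59 degrees, less where a joint would pass 70% of its speed; a pose out of reach is approached as far as the arm can. A call with a gripper value outside its range is refused whole. OPENING is the gripper command: -1 is shut, 1 is fully open, values between are in proportion, set as the call begins (- or left out, the last holds). The fingers move at their own pace and stop on an object; FORCE is the grip in N (left out, the last holds). Time passes only in rows, so rows that do not move let the fingers close. It gives the time, the measured TCP pose, the force and the opening at its end, in the units of the state.
- robot.read_state(): the state, without advancing time (a new reading comes with each control period).
- imaging.read_camera(name): name is "scene" or "top"; returns a dict with "color" (400x640x3 uint8, red, green, blue), "depth" (400x640 float32, m along the optical axis (not along the pixel's ray), 0 where there is no reading), "fx", "fy", "cx", "cy" (pixels), "rvec" (rotation vector, rad) and "tvec" (3), from world to camera coordinates, as OpenCV has them. Camera axes: x right, y down, z forward; pixel columns grow to the right and rows downward; lengths in m; the calibration is good to about 2 mm. A picture is of the moment at which its call begins.
- robot.close_job(): hands the job in, once; it reports no verdict.
The state is a dict: "t": time; "q": joint angles; "dq": joint speeds; "joint_torque": joint torques, N m; "tool_pos": TCP position; "orientation": TCP orientation; "force": force on the tool from outside, world axes, zero at the start; "wrist_torque": the same for the moment, N m; "opening": finger opening in m.
Only numpy, scipy, OpenCV 4.12 (cv2) and the standard library are available. Lean on these libraries where they do the work, as an engineer would, in place of code of your own. Each camera call takes 0.05 s, during which the arm holds its last target.

### The job

The overhead stirrer is wound up on its lift stand and held there by the ratchet pawl. Lift the pawl fully clear of the toothed wheel (pressing down its thumb lever does it) and keep it so while the drum turns back and the stirrer sinks into the beaker, until the pointer is level with the index mark on the scale, not far past it; then let the pawl drop so that its nose goes home in the teeth and holds the load there. Be gentle: the pawl is a small part, so feel for its stop and never force it, and leave the stirrer and everything else on the bench alone.

Things in the scene. Friction and masses are not known exactly. Their poses are not given: they have to be found in the camera images.
- stand: White lift stand, fixed. Origin under the ram on the bench; x points along the boom to the stirrer and beaker, z up. Base plate 320 x 190 x 14 mm; gear head (x -30..54, y -35..35 mm) up to z 190 mm; above it the ram, x and y within 20 mm, to z 425 mm. On the head's -y side: drum 52 mm wide, then steel ratchet wheel 72 mm wide, 10 mm thick, its axle at (22, -65, 135) mm along y.
- pawl_nose (a point): Centre of the rounded nose (4 mm thick) of the dark steel pawl. The pawl turns on a spindle along y through stand (-14, -, 175) mm; the nose, at stand (22, -65) mm, sits on top of the wheel: z 167 mm when home in a gap; from 170.5 it half clears and rattles over the tips; z above 173 is fully clear; an unyielding stop holds it at 173.4 to 173.8. A spring drops it. It bears 12 N at most.
- pawl: The pawl with its thumb lever, clamped on the spindle's outer end, pointing to stand -x: flat ribbed pad 24 x 24 mm, centre at stand (-70, -80) mm, free below. Clamped at a different angle each time: pad top at z 176 to 189 mm (find it by touch). Down 9.5 to 10 mm lifts the nose to the stop: 4 to 8 N while the tooth resists, 3 to 5 N when clear, then a sharp rise at the stop. Origin (-14, 0, 175) mm.
- drum (a joint): Drum and ratchet wheel (18 teeth), rad, 0 at the start; grows as it turns back and lets the stirrer down, 12 mm per rad, 4.2 mm per tooth. With the pawl clear a damper lets it turn at 0.3 to 0.6 rad/s (3.5 to 7 mm/s), depending on the load. With the pawl dropped it stops at the next tooth, up to 4.2 mm lower.
- pointer (a point): Tip of the thin dark pointer carried by the ram, in front (-y face) of the upright steel scale plate that stands on the gear head; goes down with the stirrer, z about 345 mm at the start.
- index_mark (a point): Tip of the mark on the small black clamp that sits on the same scale plate, on its +x edge; set 38 to 58 mm below the pointer's start. Scale lines are 5 mm apart. Good work brings the pointer level with it within 6 mm.
- beaker: 600 ml glass beaker, 96 mm wide, 105 mm high, loose on the stand's base plate under the stirrer. Origin at its underside. Leave alone.
- wrench: Small steel wrench, 100 mm, lying on the base plate. Leave alone.
- tip_box: Blue box of pipette tips, 85 x 125 x 73 mm, origin at its underside. Leave alone.
- low_rack: Low tip rack with a red top, 82 x 122 x 55 mm, origin at its underside. Leave alone.
- small_beaker: Small glass beaker, 52 mm wide, 55 mm high, on the bench on the pawl side of the stand. Leave alone.
- pipette: White pipette lying on the bench, 230 mm long, 26 mm high. Leave alone.
- petri: Stack of three petri dishes, 90 mm wide, 47 mm high. Leave alone.
- reagent: Amber reagent bottle, 64 mm wide, 130 mm high. Leave alone.
- ram: Toothed ram with boom, white stirrer motor, shaft and impeller, moving up and down as one with the drum (2.4 to 4.2 kg). Motor 76 x 76 x 130 mm centred on stand (150, 0) mm, z 347 to 477 at the start; boom from the ram to it at z 402. Origin at the stand origin when wound up. Not to be touched.

How it is judged:
On the way, in this order (a step that is already met when the one before it is completed fails the run):
1. the pawl is held lifted clear of the teeth (z of pawl_nose in the frame of stand above 0.1728 m), for 0.8 s.
2. the stirrer has come down until the pointer is level with the index mark within 6 mm (z of pointer in the frame of index_mark between -0.006 and 0.006 m).
At the end, for the whole second after the job is handed in: The pawl has dropped and its nose is home in a tooth gap (less than 169 mm above the stand's underside), the drum stands still, held by it, and the pointer is level with the index mark within 6 mm (all of step 2 and z of pawl_nose in the frame of stand below 0.1692 m and velocity of joint drum between -0.05 and 0.05 rad/s); the robot touches nothing.
It fails at once if the pawl is forced: pushed with more than 12 N (contact force between any of the fingers, the arm and pawl above 12 N).
It fails at once if the stirrer runs down more than 10 mm past the index mark (z of pointer in the frame of index_mark below -0.01 m).
It fails at once if the robot pushes the ram, boom or stirrer (contact force between any of the fingers, the arm and ram above 3 N).
It fails at once if a bystander is moved by more than 20 mm (distance of any of beaker, wrench, tip_box, low_rack, small_beaker, pipette, petri, reagent from where it was at the start of the episode above 0.02 m).
It also fails if it takes over 58 s, if anything falls off the work surface, if the arm or the gripper's body presses on something with over 40 N, if the wrist force passes 120 N, or if a joint passes its speed limit or range.

## Working session

There is one attempt and no reset: what is moved stays moved. The work goes in short steps, Python scripts to look and compute and a shell command to move; the robot and the scene stay as the last step left them, time stands still between calls to the robot, and variables do not carry over. Pictures are saved under pics/ and viewed, and the job is handed in when it is done.

```bash
ls; mkdir -p pics; python3 - <<'E'
from plant import robot, imaging
import cv2, numpy as np
s=robot.read_state(); print(s)
for n in ("scene","top"):
    c=imaging.read_camera(n); cv2.imwrite(f"pics/{n}0.png",c["color"][:,:,::-1]); np.savez(f"{n}0.npz",**c)
    R,_=cv2.Rodrigues(np.array(c["rvec"])); print(n,c["fx"],c["cx"],c["cy"],-R.T@np.array(c["tvec"]).ravel(),R[2])
E
```

```text
pics
{'t': 0.0, 'q': array([ 1.16960816e+00,  1.31140128e-01,  1.48925864e+00, -1.03858650e-06,
        1.52301668e+00, -8.53867346e-02]), 'dq': array([ 0.00105176, -0.00245162, -0.00069957,  0.00018768, -0.00085953,
        0.00159947]), 'joint_torque': array([-1.12396694e-03, -5.59877300e+01, -4.91732097e+01,  7.62393256e-02,
        3.60937533e-02, -2.06216087e-04]), 'tool_pos': array([0.18622859, 0.57012627, 0.40371105]), 'orientation': array([-1.34317405, -0.97232878,  0.97491723]), 'force': array([-0.42701432,  0.72506388, -0.4287824 ]), 'wrist_torque': array([-0.02206279, -0.03750221,  0.0043549 ]), 'opening': 0.09308746741814401}
scene 511.42436970503 312.207000931986 198.13149624879478 [1.31581518 0.91806244 1.25608152] [-0.48766049 -0.559843   -0.6698978 ]
top 405.17007803427293 324.82931940990926 197.72130600803396 [0.38842941 0.01678537 1.60432732] [ 0.10849146  0.00392468 -0.99408963]
```

View pics/scene0.png

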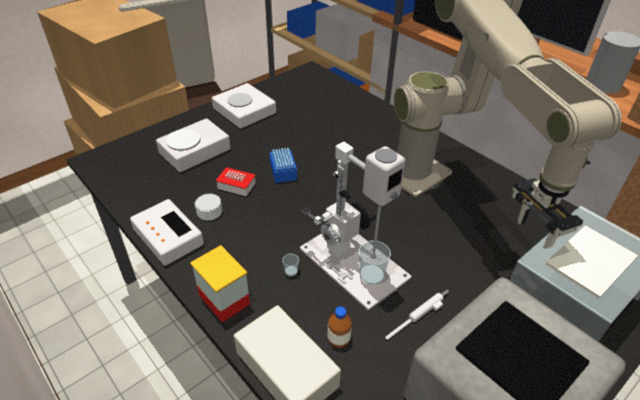

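View pics/top0.png

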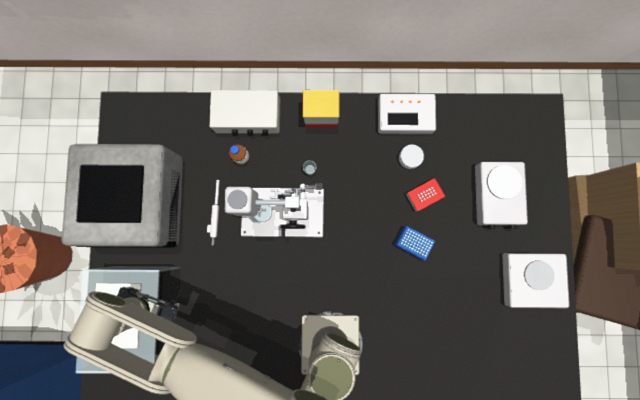

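```bash
python3 - <<'E'
from plant import robot
import cv2
s=robot.read_state();R,_=cv2.Rodrigues(s["orientation"]);print(R.round(3))
import numpy as np
c=np.load("top0.npz");R,_=cv2.Rodrigues(c["rvec"]);print(R.round(2))
E
```

```text
[[ 0.311 -0.001 -0.951]
 [ 0.951 -0.001  0.311]
 [-0.002 -1.     0.   ]]
[[ 0.01 -1.   -0.  ]
 [-0.99 -0.01 -0.11]
 [ 0.11  0.   -0.99]]
```

```bash
cat > h.py <<'E'
import numpy as np,cv2
def load(f): return dict(np.load(f))
def ray(c,u,v):
    R,_=cv2.Rodrigues(c["rvec"]); o=-R.T@c["tvec"].ravel()
    d=R.T@np.array([(u-c["cx"])/c["fx"],(v-c["cy"])/c["fy"],1.]); return o,d
def onz(c,u,v,z):
    o,d=ray(c,u,v); return o+d*(z-o[2])/d[2]
def pt(c,u,v):
    o,d=ray(c,u,v); return o+d*c["depth"][int(round(v)),int(round(u))]
def proj(c,P):
    p,_=cv2.projectPoints(np.atleast_2d(np.array(P,float)),c["rvec"],c["tvec"],np.array([[c["fx"],0,c["cx"]],[0,c["fy"],c["cy"]],[0,0,1.]]),None); return p[:,0]
def crop(c,u0,v0,u1,v1,f,name):
    im=c["color"][v0:v1,u0:u1,::-1]; cv2.imwrite(name,cv2.resize(im,None,fx=f,fy=f,interpolation=cv2.INTER_CUBIC))
E
python3 - <<'E'
from h import *
t=load("top0.npz");s=load("scene0.npz")
crop(t,205,165,335,255,6,"pics/t_c.png"); crop(s,290,135,420,235,6,"pics/s_c1.png"); crop(s,290,200,420,315,5,"pics/s_c2.png")
# base plate mask: depth points z ~0.014
def cloud(c):
    v,u=np.mgrid[0:400,0:640]; R,_=cv2.Rodrigues(c["rvec"]); d=c["depth"]
    P=np.stack([(u-c["cx"])/c["fx"]*d,(v-c["cy"])/c["fy"]*d,d],-1)-c["tvec"].ravel(); return P@R
for c,n in((t,"t"),(s,"s")):
    P=cloud(c); m=(abs(P[...,2]-.014)<.008)&(c["color"].min(-1)>110)&(c["depth"]>0)
    m&=(P[...,0]>.3)&(P[...,0]<.65)&(P[...,1]>-.1)&(P[...,1]<.35)
    q=(P[m][:,:2]*1000).astype(np.float32); print(n,len(q),q.min(0),q.max(0),np.median(P[m][:,2]),cv2.minAreaRect(q))
    mm=m.astype(np.uint8)*255; cv2.imwrite(f"pics/m_{n}.png",mm)
E
```

```text
t 2112 [410.0843   29.98628] [601.1107 349.9388] 0.013432205942601548 ((505.74285888671875, 190.18678283691406), (190.28253173828125, 320.3631591796875), 0.2681076228618622)
s 2739 [382.37604 -55.94813] [602.9534  349.99808] 0.013365580417514398 ((492.77593994140625, 147.01622009277344), (407.1555480957031, 218.52914428710938), 89.68001556396484)
```

View pics/t_c.png

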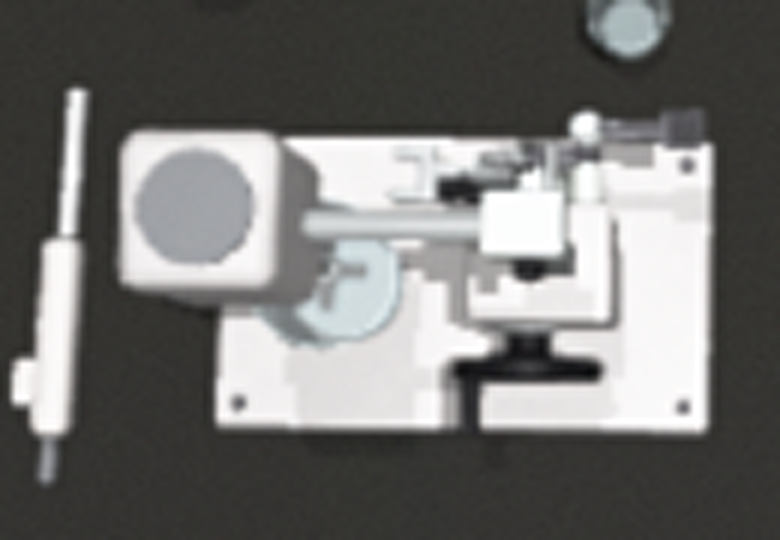

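View pics/s_c1.png

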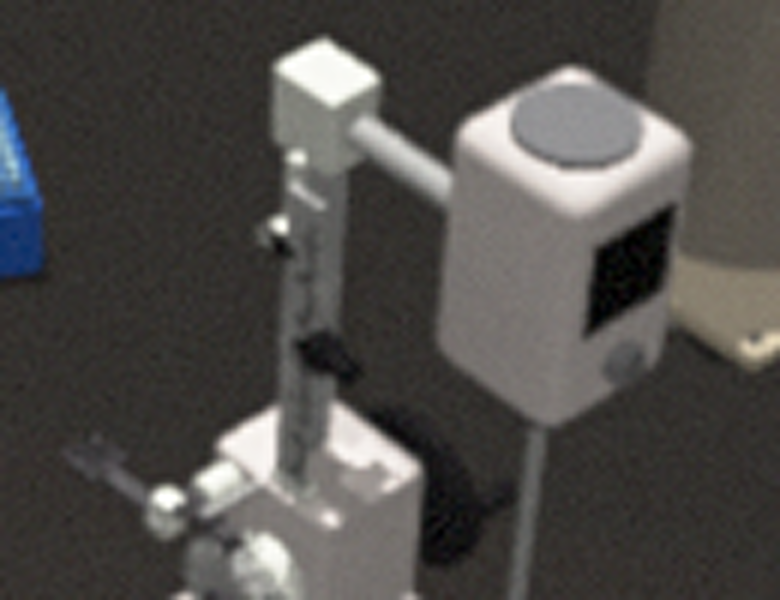

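View pics/s_c2.png

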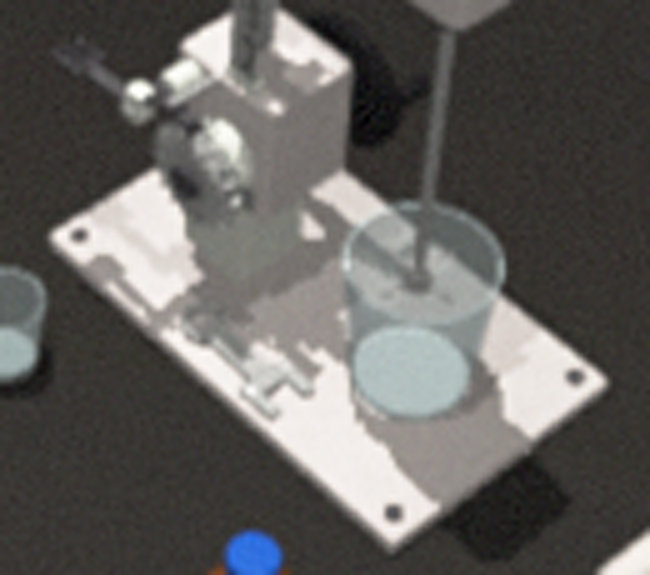

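```bash
python3 - <<'E'
from h import *
t=load("top0.npz");s=load("scene0.npz")
T=lambda x,y,f=6:(205+x/f-.4,165+y/f-.4); S=lambda x,y:(290+x/5-.4,200+y/5-.4)
print("head top: R-bot",onz(t,*T(612,322),.19),"L-bot",onz(t,*T(467,325),.19))
for p in((183,46),(275,110),(352,65)): print("scene head",onz(s,*S(*p),.19))
for p in((480,190),(565,190),(480,257),(565,257)): print("cap",pt(t,*T(522,225))[2],onz(t,*T(*p),pt(t,*T(522,225))[2]))
for p in((665,110),(705,110),(705,142),(665,142)): print("pad",onz(t,*T(*p),.182))
print("pad depth",pt(t,*T(685,127)),pt(t,*T(685,120)))
print("pad scene",[onz(s,*S(*p),.182).round(4) for p in((58,60),(72,35),(105,50),(90,75))],pt(s,*S(80,56)))
E
```

```text
head top: R-bot [0.47027083 0.08563634 0.19      ] L-bot [0.46807121 0.1700413  0.19      ]
scene head [0.53893251 0.09139665 0.19      ]
scene head [0.53436353 0.16791292 0.19      ]
scene head [0.472348   0.16999732 0.19      ]
cap 0.41971929959090937 [0.5214056  0.13989013 0.4197193 ]
cap 0.41971929959090937 [0.52162154 0.0981854  0.4197193 ]
cap 0.41971929959090937 [0.48843276 0.13935157 0.4197193 ]
cap 0.41971929959090937 [0.48865192 0.09777206 0.4197193 ]
pad [0.59622897 0.05600899 0.182     ]
pad [0.59634872 0.0323705  0.182     ]
pad [0.57727874 0.03225063 0.182     ]
pad [0.5771581  0.05585506 0.182     ]
pad depth [0.58721827 0.04426419 0.17432136] [0.5908139  0.04421306 0.17854472]
pad scene [array([0.5994, 0.0451, 0.182 ]), array([0.5786, 0.0336, 0.182 ]), array([0.5719, 0.0569, 0.182 ]), array([0.5931, 0.0678, 0.182 ])] [0.58482064 0.04856938 0.17887309]
```

```bash
python3 -m inch '[{"y":-25},{"y":-25},{"y":-25},{"y":-25},{"y":-25},{"y":-25},{"y":-25},{"y":-25},{"x":-20},{"x":-20},{"x":-20},{"x":-20}]' 1; python3 -m inch '[{"x":-20},{"x":-20},{"x":-20},{"x":-20},{"x":-20},{"x":-20},{},{}]'
```

```text
$[0]: bad value
$[0]: bad value
```

```bash
python3 -m inch '[{"x":0,"y":-25,"z":0,"twist":0},{"x":0,"y":-25,"z":0,"twist":0},{"x":0,"y":-25,"z":0,"twist":0},{"x":0,"y":-25,"z":0,"twist":0},{"x":0,"y":-25,"z":0,"twist":0},{"x":0,"y":-25,"z":0,"twist":0},{"x":0,"y":-25,"z":0,"twist":0},{"x":0,"y":-25,"z":0,"twist":0}]' 1
```

```text
t: 0.9
tool_pos: [0.1863, 0.5703, 0.6052]
orientation: [-1.343, -0.973, 0.974]
force: [0.2, -0.4, 0.3]
opening: 0.0929
```

```bash
python3 -m inch '[{"x":-20,"y":0,"z":0,"twist":0},{"x":-20,"y":0,"z":0,"twist":0},{"x":-20,"y":0,"z":0,"twist":0},{"x":-20,"y":0,"z":0,"twist":0},{"x":-20,"y":0,"z":0,"twist":0},{"x":-20,"y":0,"z":0,"twist":0},{"x":-20,"y":0,"z":0,"twist":0},{"x":-20,"y":0,"z":0,"twist":0},{"x":-20,"y":0,"z":0,"twist":0},{"x":-10,"y":0,"z":0,"twist":0},{"x":0,"y":0,"z":0,"twist":0}]'; python3 -c "
from plant import robot;print(robot.read_state()['q'])"
```

```text
t: 2.0
tool_pos: [0.1271, 0.3891, 0.6051]
orientation: [-1.342, -0.974, 0.973]
force: [0.5, -0.1, -0.0]
opening: 0.093
[ 1.12972894e+00 -3.72755786e-01  1.58848707e+00 -2.12769576e-05
  1.92476137e+00 -1.25153936e-01]
```

```bash
python3 -m inch '[{"x":-2,"y":0,"z":-41,"twist":0.1},{"x":-2,"y":0,"z":-41,"twist":0.1},{"x":-2,"y":0,"z":-41,"twist":0.1},{"x":-2,"y":0,"z":-41,"twist":0.1},{"x":-2,"y":0,"z":-41,"twist":0.1},{"x":-2,"y":0,"z":-41,"twist":0.1},{"x":-2,"y":0,"z":-41,"twist":0.1},{"x":-2,"y":0,"z":-41,"twist":0.1},{"x":-2,"y":0,"z":-41,"twist":0.1},{"x":-2,"y":0,"z":-41,"twist":0.1},{"x":-2,"y":0,"z":-41,"twist":0.1},{"x":-2,"y":0,"z":-41,"twist":0.1}]'; python3 - <<'E'
from plant import robot
import cv2
s=robot.read_state();R,_=cv2.Rodrigues(s["orientation"]);print(s["q"],s["tool_pos"],R.round(3))
E
```

```text
t: 3.2
tool_pos: [0.4114, 0.0206, 0.604]
orientation: [-1.57, -0.039, 0.041]
force: [0.5, -0.1, -1.0]
opening: 0.0931
[-7.46006005e-02 -3.65350958e-01  1.58498430e+00  8.00410283e-05
  1.92297440e+00 -1.25450729e-01] [0.41143258 0.02060703 0.60400526] [[ 0.999 -0.001 -0.051]
 [ 0.051  0.     0.999]
 [-0.001 -1.     0.   ]]
```

```bash
python3 -m inch '[{"x":10,"y":0,"z":0,"twist":0.047},{"x":25,"y":0,"z":2,"twist":0},{"x":25,"y":0,"z":2,"twist":0},{"x":25,"y":0,"z":3,"twist":0},{"x":25,"y":0,"z":3,"twist":0},{"x":25,"y":0,"z":3,"twist":0},{"x":25,"y":0,"z":3,"twist":0},{"x":25,"y":0,"z":3,"twist":0},{"x":25,"y":0,"z":2,"twist":0},{"x":15,"y":0,"z":1,"twist":0},{"x":4,"y":0,"z":0,"twist":0}]'; python3 -m inch '[{"x":0,"y":20,"z":0,"twist":0},{"x":0,"y":20,"z":0,"twist":0},{"x":0,"y":20,"z":0,"twist":0},{"x":0,"y":20,"z":0,"twist":0},{"x":0,"y":20,"z":0,"twist":0},{"x":0,"y":20,"z":0,"twist":0},{"x":0,"y":20,"z":0,"twist":0},{"x":0,"y":20,"z":0,"twist":0},{"x":0,"y":20,"z":0,"twist":0},{"x":0,"y":0,"z":0,"twist":0},{"x":0,"y":0,"z":0,"twist":0}]'; cat > look.py <<'E'
import sys
from plant import robot, imaging
from h import *
n=sys.argv[1]
for k in("scene","top"):
    c=imaging.read_camera(k); np.savez(f"{k}{n}.npz",**c)
    if k=="scene": crop(c,280,110,410,240,6 if 0 else 4.6,f"pics/s_{n}.png")
    else: crop(c,205,140,365,255,5,f"pics/t_{n}.png")
s=robot.read_state();R,_=cv2.Rodrigues(s["orientation"]);print(s["t"],s["tool_pos"],s["force"],R.round(3).tolist())
E
python3 look.py 1
```

```text
t: 4.3
tool_pos: [0.6412, 0.0467, 0.6022]
orientation: [-1.571, -0.004, 0.009]
force: [0.6, -0.6, -0.6]
opening: 0.0929
t: 5.4
tool_pos: [0.6389, 0.0466, 0.4247]
orientation: [-1.571, -0.006, 0.007]
force: [-0.1, -0.3, 0.7]
opening: 0.0929
5.5 [0.63933553 0.04660333 0.4264277 ] [-0.730641   -0.37626949  0.22712202] [[1.0, 0.002, -0.008], [0.008, -0.0, 1.0], [0.002, -1.0, -0.0]]
```

View pics/s_1.png

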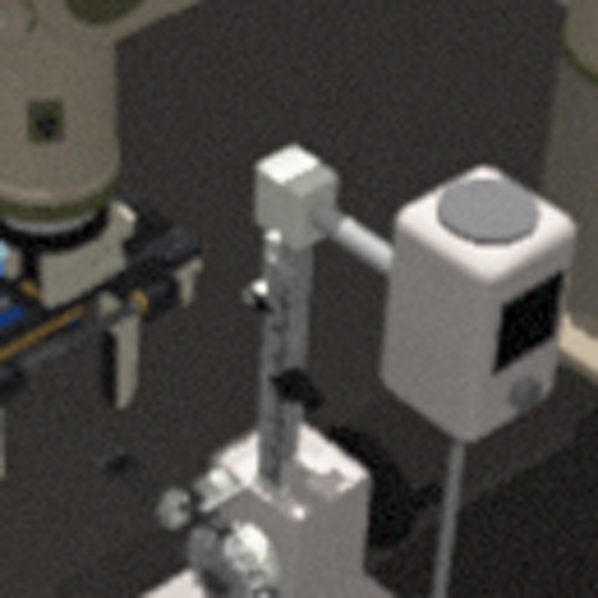

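View pics/t_1.png

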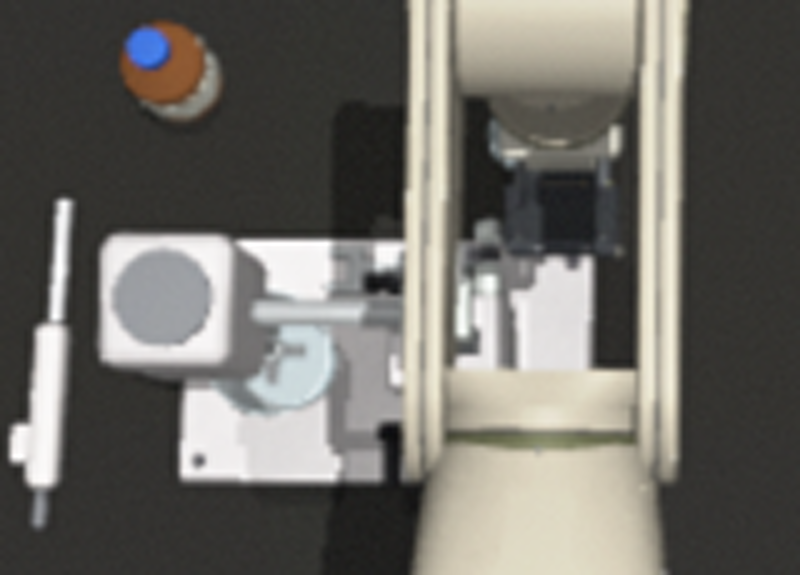

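```bash
python3 - <<'E'
from h import *
c=load("scene1.npz"); crop(c,320,140,365,215,8,"pics/z1.png")
print([ (n,proj(c,[.505-p[1],.116+p[0],p[2]]).round(1)) for n,p in dict(pt=(0,-.035,.345),m=(.0,-.035,.297),plate=(0,-.035,.19)).items()])
for uv in [(336,173),(341,180),(340,190),(338,200),(345,194),(348,196),(337,160)]: print(uv,pt(c,*uv).round(4))
E
```

```text
[('pt', array([[333.1, 173.4]])), ('m', array([[332.5, 186.3]])), ('plate', array([[331.4, 213.2]]))]
(336, 173) [0.5358 0.1232 0.3486]
(341, 180) [0.5357 0.1443 0.3365]
(340, 190) [0.537  0.1439 0.2998]
(338, 200) [0.5354 0.1365 0.2554]
(345, 194) [0.5395 0.1671 0.3018]
(348, 196) [0.5378 0.1776 0.3004]
(337, 160) [ 0.1741 -0.2432 -0.0036]
```

View pics/z1.png

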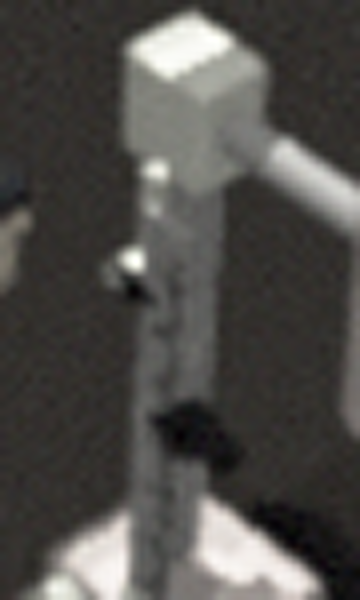

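```bash
cat >> h.py <<'E'
def onx(c,u,v,x):
    o,d=ray(c,u,v); return o+d*(x-o[0])/d[0]
E
python3 - <<'E'
from h import *
for f in("scene1.npz","scene0.npz"):
  c=load(f)
  for p in((115,270),(130,262),(118,282),(140,290),(152,298),(155,418),(160,420),(190,420),(185,400),(235,445)):
    print(p,onx(c,320+p[0]/8-.44,140+p[1]/8-.44,.539).round(4))
c=load("scene1.npz")
g=c["color"][168:202,328:354].min(-1); print(g)
print((c["depth"][168:202,328:354]*1000).astype(int))
E
```

```text
(115, 270) [0.539  0.1183 0.3461]
(130, 262) [0.539  0.1256 0.3543]
(118, 282) [0.539  0.1201 0.3418]
(140, 290) [0.539  0.1313 0.3452]
(152, 298) [0.539  0.1374 0.3454]
(155, 418) [0.539  0.1421 0.2929]
(160, 420) [0.539  0.1446 0.2937]
(190, 420) [0.539  0.1595 0.3036]
(185, 400) [0.539  0.1565 0.311 ]
(235, 445) [0.539  0.1821 0.3072]
(115, 270) [0.539  0.1183 0.3461]
(130, 262) [0.539  0.1256 0.3543]
(118, 282) [0.539  0.1201 0.3418]
(140, 290) [0.539  0.1313 0.3452]
(152, 298) [0.539  0.1374 0.3454]
(155, 418) [0.539  0.1421 0.2929]
(160, 420) [0.539  0.1446 0.2937]
(190, 420) [0.539  0.1595 0.3036]
(185, 400) [0.539  0.1565 0.311 ]
(235, 445) [0.539  0.1821 0.3072]
[[ 47  47  41  44  42  41  48  47  55  81 100  93 101 107 106 102  92  93
   92  80  50  39  50  43  45  46]
 [ 41  42  47  46  43  45  48  43  55  88  95  93  93 102 104 107  97  92
   86  86  44  45  45  51  40  43]
 [ 44  45  49  43  46  45  43  56  85 109 100  91  94  96  96  93  88  93
   89  70  46  47  44  40  45  45]
 [ 41  41  43  45  41  51  71 132 184 179 110  95  91  92  94  94  90  94
   90  74  44  48  
[... 7177 characters left out ...]
437 1440 1879 1888 1885]
 [1882 1885 1880 1875 1882 1873 1880 1876 1872 1488 1484 1475 1473 1467
  1455 1446 1443 1442 1442 1435 1440 1446 1446 1878 1886 1880]
 [1876 1873 1880 1882 1880 1878 1875 1880 1868 1489 1484 1477 1472 1473
  1471 1522 1520 1521 1439 1438 1443 1447 1887 1881 1877 1879]
 [1871 1871 1864 1873 1878 1875 1865 1875 1867 1489 1482 1480 1475 1476
  1472 1514 1523 1524 1874 1435 1441 1876 1868 1874 1877 1871]
 [1871 1865 1867 1873 1857 1862 1857 1875 1862 1490 1488 1483 1478 1473
  1476 1522 1524 1526 1875 1868 1873 1867 1872 1863 1873 1863]
 [1862 1871 1866 1868 1865 1855 1862 1870 1869 1493 1491 1491 1480 1478
  1483 1527 1530 1529 1868 1856 1860 1864 1858 1858 1863 1864]]
```

```bash
python3 -m inch '[{"x":0,"y":10,"z":0,"twist":0},{"x":0,"y":10,"z":0,"twist":0},{"x":0,"y":10,"z":0,"twist":0},{"x":0,"y":8,"z":0,"twist":0},{"x":0,"y":4,"z":0,"twist":0},{"x":0,"y":2,"z":0,"twist":0},{"x":0,"y":0,"z":0,"twist":0},{"x":0,"y":0,"z":0,"twist":0}]'
```

```text
t: 6.3
tool_pos: [0.6392, 0.0466, 0.3812]
orientation: [-1.571, -0.007, 0.006]
force: [0.5, -0.3, 0.4]
opening: 0.0929
```

```bash
python3 -m inch '[{"x":0,"y":2,"z":0,"twist":0},{"x":0,"y":2,"z":0,"twist":0},{"x":0,"y":1,"z":0,"twist":0},{"x":0,"y":0,"z":0,"twist":0}]';python3 -m inch '[{"x":0,"y":1,"z":0,"twist":0},{"x":0,"y":1,"z":0,"twist":0}]';python3 -m inch '[{"x":0,"y":1,"z":0,"twist":0},{"x":0,"y":1,"z":0,"twist":0}]'
```

```text
t: 6.7
tool_pos: [0.639, 0.0466, 0.3755]
orientation: [-1.571, -0.006, 0.007]
force: [-0.1, 1.2, -0.7]
opening: 0.093
t: 6.9
tool_pos: [0.6391, 0.0466, 0.3738]
orientation: [-1.571, -0.006, 0.006]
force: [-0.8, -0.1, -0.4]
opening: 0.093
t: 7.1
tool_pos: [0.6391, 0.0466, 0.3717]
orientation: [-1.571, -0.006, 0.006]
force: [-0.8, 0.7, 0.1]
opening: 0.0934
```

Tip at about 0.1857, no contact yet.

```bash
python3 -m inch '[{"x":0,"y":1,"z":0,"twist":0},{"x":0,"y":1,"z":0,"twist":0}]';python3 -m inch '[{"x":0,"y":1,"z":0,"twist":0}]';python3 -m inch '[{"x":0,"y":1,"z":0,"twist":0}]'
```

```text
t: 7.3
tool_pos: [0.6391, 0.0466, 0.3696]
orientation: [-1.571, -0.006, 0.006]
force: [-0.3, -0.0, -0.3]
opening: 0.0929
t: 7.4
tool_pos: [0.6391, 0.0466, 0.3686]
orientation: [-1.571, -0.006, 0.006]
force: [0.2, -1.3, -0.3]
opening: 0.0928
t: 7.5
tool_pos: [0.6391, 0.0466, 0.3677]
orientation: [-1.571, -0.006, 0.006]
force: [-0.1, 0.6, -0.1]
opening: 0.0925
```

```bash
python3 -m inch '[{"x":0,"y":1,"z":0,"twist":0}]';python3 -m inch '[{"x":0,"y":1,"z":0,"twist":0}]';python3 -m inch '[{"x":0,"y":1,"z":0,"twist":0}]';python3 -m inch '[{"x":0,"y":1,"z":0,"twist":0}]'
```

```text
t: 7.6
tool_pos: [0.6391, 0.0467, 0.3667]
orientation: [-1.571, -0.006, 0.006]
force: [-0.2, -0.0, -0.1]
opening: 0.0932
t: 7.7
tool_pos: [0.6391, 0.0466, 0.3656]
orientation: [-1.571, -0.006, 0.006]
force: [0.5, -0.0, -0.3]
opening: 0.0933
t: 7.8
tool_pos: [0.6391, 0.0466, 0.3649]
orientation: [-1.571, -0.006, 0.006]
force: [-1.0, 0.3, 3.2]
opening: 0.0927
t: 7.9
tool_pos: [0.6391, 0.0466, 0.3642]
orientation: [-1.571, -0.007, 0.006]
force: [-1.3, 0.5, 4.9]
opening: 0.0927
```

```bash
for i in 1; do python3 -m inch '[{"x":0,"y":1,"z":0,"twist":0}]'; done; python3 -m inch '[{"x":0,"y":1,"z":0,"twist":0}]';python3 -m inch '[{"x":0,"y":1,"z":0,"twist":0}]'
```

```text
t: 8.0
tool_pos: [0.6391, 0.0466, 0.3635]
orientation: [-1.571, -0.007, 0.006]
force: [-1.9, -0.8, 6.5]
opening: 0.0935
t: 8.1
tool_pos: [0.6391, 0.0466, 0.3627]
orientation: [-1.571, -0.007, 0.006]
force: [-2.6, -0.1, 7.8]
opening: 0.0931
t: 8.2
tool_pos: [0.6391, 0.0466, 0.3618]
orientation: [-1.571, -0.007, 0.006]
force: [-3.1, -0.5, 6.9]
opening: 0.0933
```

```bash
python3 -m inch '[{"x":0,"y":1,"z":0,"twist":0}]';python3 -m inch '[{"x":0,"y":1,"z":0,"twist":0}]'; python3 -c "
from plant import robot;s=robot.read_state();print(s['wrist_torque'],s['tool_pos'])"
```

```text
t: 8.3
tool_pos: [0.6391, 0.0466, 0.3608]
orientation: [-1.571, -0.007, 0.006]
force: [-3.0, 0.3, 6.6]
opening: 0.0931
t: 8.4
tool_pos: [0.6392, 0.0465, 0.3594]
orientation: [-1.571, -0.007, 0.005]
force: [0.2, -0.8, 3.1]
opening: 0.0929
[-0.13033154  0.38079468 -0.011409  ] [0.63918698 0.04647465 0.3594282 ]
```

```bash
python3 -m inch '[{"x":0,"y":1.5,"z":0,"twist":0}]';python3 -m inch '[{"x":0,"y":1,"z":0,"twist":0}]'
```

```text
t: 8.5
tool_pos: [0.6392, 0.0466, 0.3575]
orientation: [-1.571, -0.007, 0.006]
force: [0.2, -0.3, 2.7]
opening: 0.093
t: 8.6
tool_pos: [0.6392, 0.0466, 0.3563]
orientation: [-1.571, -0.007, 0.006]
force: [0.2, -1.3, 5.7]
opening: 0.0932
```

```bash
python3 -m inch '[{"x":0,"y":0.3,"z":0,"twist":0}]';python3 -m inch '[{"x":0,"y":0,"z":0,"twist":0}]'
```

```text
t: 8.7
tool_pos: [0.6392, 0.0466, 0.3563]
orientation: [-1.571, -0.007, 0.006]
force: [-0.4, -0.3, 5.8]
opening: 0.0928
t: 8.8
tool_pos: [0.6392, 0.0467, 0.3563]
orientation: [-1.571, -0.007, 0.006]
force: [-0.9, -0.5, 5.4]
opening: 0.0931
```

```bash
python3 -m inch '[{"x":0,"y":0.2,"z":0,"twist":0},{"x":0,"y":0,"z":0,"twist":0},{"x":0,"y":0,"z":0,"twist":0},{"x":0,"y":0,"z":0,"twist":0}]'; cat > cam.py <<'E'
import sys
from plant import robot, imaging
from h import *
n=sys.argv[1]; c=imaging.read_camera("scene"); np.savez(f"sc{n}.npz",**c); crop(c,320,140,365,215,8,f"pics/z{n}.png")
s=robot.read_state(); print(s["t"],s["tool_pos"],s["force"].round(2))
E
python3 cam.py 2
```

```text
t: 9.2
tool_pos: [0.6392, 0.0467, 0.3562]
orientation: [-1.571, -0.007, 0.006]
force: [0.2, -0.5, 5.2]
opening: 0.0931
9.25 [0.63922892 0.04666306 0.35625891] [ 0.22 -0.4   6.29]
```

View pics/z2.png

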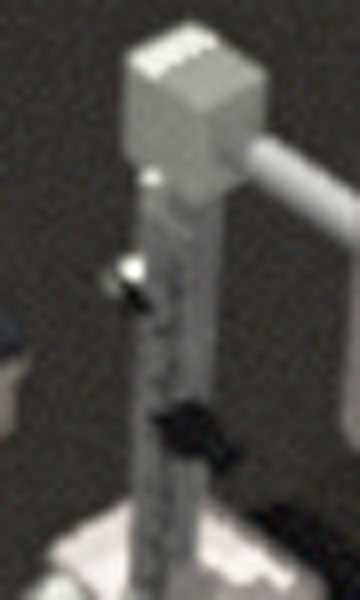

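```bash
cat > trk.py <<'E'
import sys
from h import *
def cen(c):
    g=c["color"].min(-1).astype(float)[168:200,330:340]; w=np.clip(g-110,0,None)
    v,u=np.mgrid[168:200,330:340]; return (w*u).sum()/w.sum(),(w*v).sum()/w.sum()
def drop(c):
    z=[.352-d for d in (0,.07)]; 
    c0=load("scene1.npz"); v0=cen(c0)[1]; 
    zz=np.linspace(.28,.36,81); vv=proj(c0,[[.535,.125,a] for a in zz])[:,1]
    f=lambda v: np.interp(-v,-vv,zz) if 0 else np.interp(v,vv[::-1],zz[::-1])
    return (f(v0)-f(cen(c)[1]))*1000
if __name__=="__main__":
    for n in sys.argv[1:]:
        c=load(f"sc{n}.npz"); print(n,cen(c),drop(c))
E
python3 trk.py 2; python3 - <<'E'
from trk import *
c=load("scene1.npz");print(cen(c),cen(load("scene0.npz")))
E
python3 -m inch '[{"x":0,"y":0,"z":0,"twist":0},{"x":0,"y":0,"z":0,"twist":0},{"x":0,"y":0,"z":0,"twist":0},{"x":0,"y":0,"z":0,"twist":0},{"x":0,"y":0,"z":0,"twist":0}]'; python3 cam.py 3; python3 trk.py 3
```

```text
2 (np.float64(336.2098273572377), np.float64(173.11022576361222)) 3.966133839358177
(np.float64(336.2803598200899), np.float64(172.01049475262369)) (np.float64(336.27272727272725), np.float64(172.01192250372577))
t: 9.75
tool_pos: [0.6392, 0.0467, 0.3563]
orientation: [-1.571, -0.007, 0.006]
force: [-0.9, 0.2, 5.6]
opening: 0.0925
9.8 [0.63921512 0.04663822 0.35626147] [-0.59  0.53  5.72]
3 (np.float64(336.18794326241135), np.float64(173.8918439716312)) 6.793992007456174
```

```bash
for i in 4 5 6; do python3 -m inch '[{"x":0,"y":0,"z":0,"twist":0},{"x":0,"y":0,"z":0,"twist":0},{"x":0,"y":0,"z":0,"twist":0},{"x":0,"y":0,"z":0,"twist":0},{"x":0,"y":0,"z":0,"twist":0},{"x":0,"y":0,"z":0,"twist":0},{"x":0,"y":0,"z":0,"twist":0},{"x":0,"y":0,"z":0,"twist":0},{"x":0,"y":0,"z":0,"twist":0},{"x":0,"y":0,"z":0,"twist":0},{"x":0,"y":0,"z":0,"twist":0},{"x":0,"y":0,"z":0,"twist":0}]'; python3 cam.py $i; python3 trk.py $i; done
```

```text
t: 11.0
tool_pos: [0.6392, 0.0467, 0.3562]
orientation: [-1.571, -0.007, 0.006]
force: [0.5, 0.1, 4.5]
opening: 0.0933
11.05 [0.63922301 0.04667546 0.35625787] [-0.36  0.33  5.44]
4 (np.float64(336.07566765578633), np.float64(175.66023738872403)) 13.219702613188334
t: 12.25
tool_pos: [0.6392, 0.0467, 0.3563]
orientation: [-1.571, -0.007, 0.006]
force: [-0.0, -0.3, 6.1]
opening: 0.0931
12.3 [0.63923308 0.04664425 0.35626302] [-0.73 -0.2   5.74]
5 (np.float64(336.1098901098901), np.float64(177.5989010989011)) 20.308514102398366
t: 13.5
tool_pos: [0.6392, 0.0466, 0.3563]
orientation: [-1.571, -0.007, 0.006]
force: [-0.7, -0.2, 5.5]
opening: 0.0931
13.55 [0.63922861 0.04666276 0.35626143] [-0.42 -0.1   5.2 ]
6 (np.float64(335.95670995671), np.float64(179.16305916305916)) 26.062076979221306
```

View pics/z6.png

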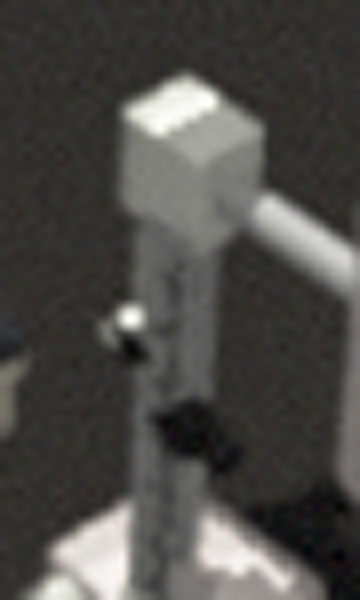

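```bash
for i in 7 8; do python3 -m inch '[{"x":0,"y":0,"z":0,"twist":0},{"x":0,"y":0,"z":0,"twist":0},{"x":0,"y":0,"z":0,"twist":0},{"x":0,"y":0,"z":0,"twist":0},{"x":0,"y":0,"z":0,"twist":0},{"x":0,"y":0,"z":0,"twist":0},{"x":0,"y":0,"z":0,"twist":0},{"x":0,"y":0,"z":0,"twist":0},{"x":0,"y":0,"z":0,"twist":0},{"x":0,"y":0,"z":0,"twist":0},{"x":0,"y":0,"z":0,"twist":0},{"x":0,"y":0,"z":0,"twist":0}]'; python3 cam.py $i; python3 trk.py $i; done; python3 -m inch '[{"x":0,"y":0,"z":0,"twist":0},{"x":0,"y":0,"z":0,"twist":0},{"x":0,"y":0,"z":0,"twist":0},{"x":0,"y":0,"z":0,"twist":0},{"x":0,"y":0,"z":0,"twist":0},{"x":0,"y":0,"z":0,"twist":0},{"x":0,"y":0,"z":0,"twist":0}]'; python3 cam.py 9; python3 trk.py 9
```

```text
t: 14.75
tool_pos: [0.6392, 0.0466, 0.3563]
orientation: [-1.571, -0.007, 0.006]
force: [-0.1, -0.3, 6.2]
opening: 0.0929
14.8 [0.63922191 0.04667842 0.35625729] [0.27 0.68 5.16]
7 (np.float64(335.9245960502693), np.float64(180.95152603231597)) 32.6785603189183
t: 16.0
tool_pos: [0.6392, 0.0467, 0.3562]
orientation: [-1.571, -0.007, 0.006]
force: [-0.4, 0.3, 6.2]
opening: 0.0929
16.05 [0.6392146  0.04666666 0.35626588] [-1.01 -0.92  5.98]
8 (np.float64(335.9), np.float64(182.48548387096776)) 38.38588504830448
t: 16.75
tool_pos: [0.6392, 0.0467, 0.3563]
orientation: [-1.571, -0.007, 0.006]
force: [-0.4, -0.7, 6.5]
opening: 0.0927
16.8 [0.63923325 0.04664884 0.35628716] [-0.91  0.21  5.49]
9 (np.float64(335.92245557350566), np.float64(183.07431340872375)) 40.58467426044482
```

View pics/z9.png

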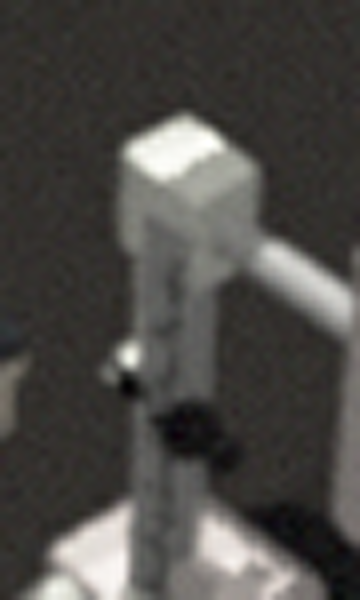

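```bash
python3 - <<'E'
from h import *
c=load("sc9.npz"); print(c["color"][180:198,330:348].min(-1))
# expected pixel positions of points on plane x=.539
for z in(.305,.300,.2912): print(z,proj(c,[[.539,y,z] for y in(.125,.137,.142,.15)]).round(2).tolist())
E
```

```text
[[ 43  43  44  45  43  46  71 103  93  83  78  64  69  91  93  91  82  51]
 [ 45  47  47  41  40  46  73  98  86  70  62  67  79  94  92  94  79  45]
 [ 46  43  45  43  53  76 117 115  95  85  75  75  84  94  93  91  81  45]
 [ 50  45  46  49  86 150 189 146  95  94  85  77  86  91  92  89  77  45]
 [ 45  42  44  61 110 196 230 158 103  95  93  74  82  90  94  91  74  45]
 [ 44  45  58  81  90 160 200 131  95  94  87  68  80  88  90  88  74  45]
 [ 46  47  71 105  88  65  89  93  91  88  79  61  76  90  92  86  75  51]
 [ 45  44  57  88  85  24  29  63  82  74  65  66  80  86  90  86  76  50]
 [ 46  48  44  48  46  10   8  41  63  75  63  73  84  85  89  86  70  41]
 [ 47  42  44  44  41  27  25  42  58  78  75  73  84  75  71  79  65  47]
 [ 49  45  45  44  44  39  56  80  69  77  68  57  45  39  38  45  46  47]
 [ 46  43  39  46  41  44  65  93  77  65  53  36  16  26  17  24  31  41]
 [ 44  51  43  46  44  49  66  90  66  32  22  16   9  12  19  14  23  34]
 [ 43  47  51  48  42  44  65  87  77  51  29  13  21  18  28  18  22  30]
 [ 43  45  46  46  44  47  61  88  74  66  28   7   2  16  24  19  15  22]
 [ 45  41  42  45  46  47  66  93  84  71  42  22  21  20  16  18  24  36]
 [ 42  47  45  42  38  49  68  88  89  83  57  35  21  18  22  18  21  26]
 [ 39  45  49  46  44  46  65  94  92  90  65  56  59  51  54  44  26  16]]
0.305 [[335.03, 185.61], [337.89, 187.71], [339.09, 188.59], [341.02, 190.0]]
0.3 [[334.96, 186.94], [337.82, 189.04], [339.02, 189.92], [340.94, 191.33]]
0.2912 [[334.85, 189.26], [337.7, 191.36], [338.89, 192.24], [340.81, 193.66]]
```

```bash
python3 -m inch '[{"x":0,"y":0,"z":0,"twist":0},{"x":0,"y":0,"z":0,"twist":0},{"x":0,"y":0,"z":0,"twist":0},{"x":0,"y":0,"z":0,"twist":0},{"x":0,"y":0,"z":0,"twist":0},{"x":0,"y":0,"z":0,"twist":0},{"x":0,"y":0,"z":0,"twist":0},{"x":0,"y":0,"z":0,"twist":0},{"x":0,"y":0,"z":0,"twist":0}]'; python3 cam.py 10; python3 trk.py 10;  python3 - <<'E'
from h import *
c=load("sc10.npz"); print(c["color"][180:200,330:348].min(-1))
# cap shift between frames via template match with upsampling
a=load("scene1.npz")["color"].mean(-1).astype(np.float32)
T=a[141:166,334:354]
for n in(2,3,4,5,6,7,8,9,10):
    b=load(f"sc{n}.npz")["color"].mean(-1).astype(np.float32)
    r=cv2.matchTemplate(b[138:185,328:360],T,cv2.TM_CCOEFF_NORMED); _,m,_,(x,y)=cv2.minMaxLoc(r)
    k=r[y-1:y+2,x]; print(n,round(m,3),y-3+(k[0]-k[2])/(2*(k[0]-2*k[1]+k[2])),x-6)
z=np.arange(.41,.33,-.01); print(proj(load("scene1.npz"),[[.51,.12,q] for q in z])[:,1].round(2))
E
```

```text
t: 17.7
tool_pos: [0.6392, 0.0467, 0.3562]
orientation: [-1.571, -0.007, 0.006]
force: [-0.1, -0.3, 6.0]
opening: 0.0928
17.75 [0.63923551 0.04662524 0.35627862] [-0.33 -0.07  5.62]
10 (np.float64(335.64528301886793), np.float64(183.98742138364778)) 44.00317017316141
[[ 46  45  45  49  37  53  78 105  90  81  80  65  75  90  90  93  79  49]
 [ 44  45  47  43  41  40  71 100  89  71  64  63  82  90  89  92  82  46]
 [ 47  51  43  46  42  48  75 103  92  84  81  73  84  89  93  89  82  54]
 [ 45  46  41  38  45  55  80 103  93  93  82  77  87  88  92  87  67  48]
 [ 42  40  44  44  78 143 166 132  97  92  90  73  79  95  88  87  72  51]
 [ 48  51  55  75 128 225 236 158  97  94  85  68  75  88  91  89  73  47]
 [ 45  44  72 101 141 221 211 132  92  90  78  67  75  92  91  88  71  44]
 [ 40  50  82 121  96 104 133 104  90  69  62  61  81  89  94  88  70  50]
 [ 42  41  70 114 114  39  57  85  93  79  62  66  86  83  86  84  61  50]
 [ 46  42  48  72  82  19  18  56  87  83  75  73  83  77  70  78  59  44]
 [ 44  48  42  47  41  20  20  30  56  78  69  57  51  40  35  52  51  44]
 [ 40  
[... 206 characters left out ...]
13  19  36]
 [ 48  44  42  50  43  43  66  91  76  66  31  21  19  11  16  20  19  24]
 [ 45  47  44  48  45  47  60  90  90  74  36  21  14  17  12  20  23  30]
 [ 44  47  46  46  46  45  65  90  91  83  56  39  24  22  13  19  28  29]
 [ 50  42  41  41  48  48  65  90  93  87  66  63  63  56  54  35  21  14]
 [ 41  41  46  43  45  50  73  94  94  87  69  79  89  91  85  61  27  23]
 [ 48  44  37  48  47  48  79  97  92  88  74  77  98  99  89  70  34  32]]
2 0.93 1.1575649 0
3 0.934 2.0180557 0
4 0.941 3.9526646 0
5 0.928 5.9002504 0
6 0.931 7.763384 -1
7 0.937 9.625632 -1
8 0.94 11.6717 -1
9 0.946 12.796361 -1
10 0.941 14.272814 -1
[151.29 154.2  157.08 159.93 162.76 165.56 168.34 171.09]
```

View pics/z10.png

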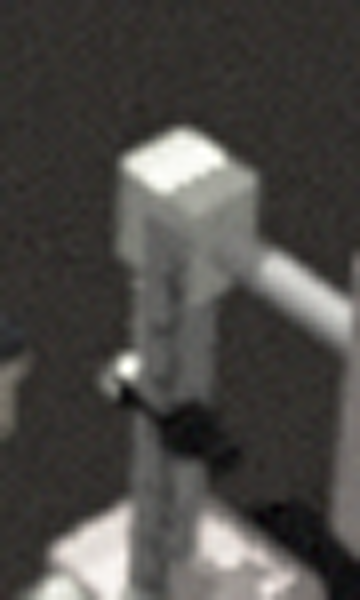

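```bash
python3 -m inch '[{"x":0,"y":-40,"z":0,"twist":0},{"x":0,"y":-20,"z":0,"twist":0}]'; python3 cam.py 11;python3 -m inch '[{"x":0,"y":0,"z":0,"twist":0},{"x":0,"y":0,"z":0,"twist":0},{"x":0,"y":0,"z":0,"twist":0},{"x":0,"y":0,"z":0,"twist":0},{"x":0,"y":0,"z":0,"twist":0}]';python3 cam.py 12;python3 -m inch '[{"x":0,"y":0,"z":0,"twist":0},{"x":0,"y":0,"z":0,"twist":0},{"x":0,"y":0,"z":0,"twist":0},{"x":0,"y":0,"z":0,"twist":0},{"x":0,"y":0,"z":0,"twist":0}]'; python3 cam.py 13;python3 - <<'E'
from h import *
c=load("sc13.npz"); print(c["color"][180:200,330:348].min(-1))
a=load("scene1.npz")["color"].mean(-1).astype(np.float32)
T=a[141:166,334:354]
z=np.arange(.41,.33,-.002); vv=proj(load("scene1.npz"),[[.51,.12,q] for q in z])[:,1]
for n in(10,11,12,13):
    b=load(f"sc{n}.npz")["color"].mean(-1).astype(np.float32)
    r=cv2.matchTemplate(b[138:185,328:360],T,cv2.TM_CCOEFF_NORMED); _,m,_,(x,y)=cv2.minMaxLoc(r)
    k=r[y-1:y+2,x]; d=y-3+(k[0]-k[2])/(2*(k[0]-2*k[1]+k[2])); print(n,d,410-1000*np.interp(vv[0]+d,vv,z))
E
```

```text
t: 17.95
tool_pos: [0.6392, 0.0467, 0.4174]
orientation: [-1.571, -0.007, 0.006]
force: [0.8, 0.5, 1.4]
opening: 0.0932
18.0 [0.63976523 0.04667765 0.42137232] [-0.26  0.27  3.54]
t: 18.5
tool_pos: [0.6389, 0.0466, 0.4146]
orientation: [-1.571, -0.005, 0.008]
force: [0.3, -0.3, 0.1]
opening: 0.0932
18.55 [0.63897748 0.04662181 0.4149183 ] [ 0.45  0.53 -0.89]
t: 19.05
tool_pos: [0.6391, 0.0466, 0.4158]
orientation: [-1.571, -0.006, 0.006]
force: [-0.1, 0.0, 0.2]
opening: 0.0929
19.1 [0.63908183 0.04662821 0.41578184] [ 0.45 -1.05  0.09]
[[ 37  45  48  41  44  49  73 105  89  84  78  57  73  91  94  94  81  46]
 [ 47  47  47  47  43  45  73 101  94  69  60  67  78  92  92  95  87  53]
 [ 49  41  45  43  45  42  71 104  95  86  74  70  86  90  94  91  79  47]
 [ 45  44  42  42  47  54  74 104  99  96  82  77  87  94  93  87  72  43]
 [ 39  47  45  49  79 126 136 109  94  96  85  75  84  87  92  89  72  49]
 [ 45  43  46  58 138 214 208 133  94  92  89  65  77  93  90  90  65  47]
 [ 49  46  46  68 144 222 210 126  95  87  76  65  76  91  91  87  67  47]
 [ 42  43  62  80  78 110 136 101
[... 367 characters left out ...]
  66  85  63  32  22  18  23  21  16  16  26  39]
 [ 45  49  46  37  43  46  72  90  77  55  16  17  23  24  25  21  20  27]
 [ 38  43  47  43  43  42  66  86  81  64  31   6  19  19  11  21  22  15]
 [ 42  48  45  43  47  47  62  90  88  76  39  21   1  21   8  11  16  21]
 [ 45  42  43  45  44  44  64  95  88  87  59  41  24  15  25  22  14  14]
 [ 43  49  47  39  47  50  66  93  93  85  67  59  63  56  53  41  10   7]
 [ 50  47  45  42  38  45  72  93  93  89  70  79  90  91  83  61  27  16]
 [ 47  50  46  42  41  48  69  96  86  88  77  76  92  84  86  73  38  35]]
10 14.272814 49.99888363725506
11 14.481028 50.74633687449199
12 14.478815 50.738394254515526
13 14.488204 50.77209903626914
```

View pics/z13.png

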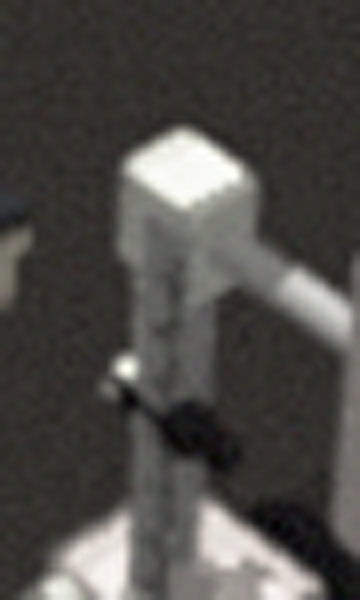

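```bash
python3 - <<'E'
from h import *
a=load("scene1.npz");b=load("sc13.npz");m=load("sc10.npz")
for n,c in(("a",a),("b",b),("m",m)): crop(c,296,200,346,240,8,f"pics/p_{n}.png")
cv2.imwrite("pics/p.png",np.vstack([cv2.imread("pics/p_a.png"),cv2.imread("pics/p_b.png")])[:600])
# lever/pad region compare
for u0,v0,u1,v1 in((300,205,318,219),(312,212,326,226)):
    T=a["color"][v0:v1,u0:u1].mean(-1).astype(np.float32)
    for n,c in(("home now",b),("lifted",m)):
        g=c["color"][v0-4:v1+4,u0-4:u1+4].mean(-1).astype(np.float32)
        r=cv2.matchTemplate(g,T,cv2.TM_CCOEFF_NORMED);_,s,_,(x,y)=cv2.minMaxLoc(r);print(n,s,x-4,y-4)
for n,c in(("a",a),("b",b)):
    d=[pt(c,u,v) for u in range(302,311) for v in range(206,214)]; d=np.array([p for p in d if .14<p[2]<.2]); print(n,len(d),np.median(d,0))
E
```

```text
home now 0.9456208944320679 0 0
lifted 0.5142483711242676 0 0
home now 0.9938085079193115 0 0
lifted 0.8892131447792053 0 0
a 43 [0.58350161 0.04841465 0.17790309]
b 42 [0.58515275 0.0472478  0.17783556]
```

View pics/p.png

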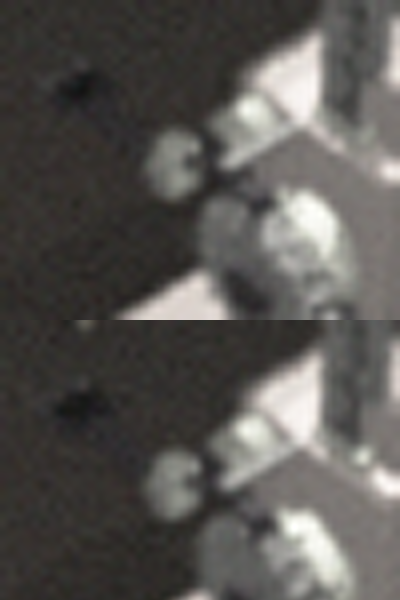

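The pad is back at its starting height (0.1778 m against 0.1779 m), so the pawl is home. The finger is clear, about 50 mm above the pad. I'm handing the job in.

```bash
python3 -c "
from plant import robot;print(robot.close_job())"
```

```text
the job is handed in; nothing more can be done
None
```

I pressed the thumb lever down with one finger and held the pawl at its stop while the stirrer sank. I let go at about t = 17.8 s, with the pointer just above the index mark, and handed the job in at about 19 s. The hand-in gives no verdict.

**Force:** I felt contact with the pad at z of about 0.179 m. The peak reading was about 8 N before the tooth let go. At the stop it stayed at 5–6 N, under the 12 N limit.

**Last checks before handing in:**
- **Drum:** the stirrer has come down about 50.7 mm, which matches 12 teeth (50.4 mm). It did not move in three pictures over 1.1 s.
- **Pawl:** the pad is back at its starting height, 177.8 mm against 177.9 mm, so the nose should be home in a gap.
- **Pointer:** it sits about 1–3 mm above the index mark. One camera pixel is about 3.7 mm there, so this figure is rough, but it should be inside the 6 mm limit.
- **Robot:** the finger is about 50 mm clear above the pad, with force readings near zero. I saw no contact with the ram or the other things on the bench, but I did not re-measure their positions.

**One disagreement:** my first tracking method, using the white bead on the pointer, fell behind near the end and read 44 mm. Tracking the cap on top of the ram read 50 mm. I trusted the cap, because it agreed with the steady rate of descent (about 5.2 mm/s) and with the pointer seen directly next to the mark.

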